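# Roll the sample vial onto the reading line

## Robot

A 6-joint arm with a two-finger parallel gripper is mounted at the origin on the work surface; the furniture and walls round the work are solid. World frame = base frame: x ahead of the robot, y to its left, z up, the work surface at z = 0. Lengths are in m, angles in rad, forces in N, time in s.
With the tool pointing down it reaches from about 0.35 to 0.725 m from the base axis. Payload 6 kg.
Tool frame: the origin (TCP) lies midway between the tips of the shut fingers; the grasp point (between the pads) lies 19 mm behind it; z points along the fingers, y is the line along which they close (so a half turn about z gives the same grasp; the last joint's range is limited). The gripper opens to 85 mm and grips with 20 to 120 N. Pads are 22 mm wide; open, the fingers measure 114 mm over their backs; the gripper's body (76 mm by 85 mm) begins 54 mm behind the grasp point. The pads swing forward as they close: fully open they stand 13 mm farther back than shut.
Start: joints at [-0.874, 0.04, 0.085, 0, -1.615, -0.334], TCP at [0.213, -0.561, 0.231] pointing down, gripper open.
Joint ranges: [-2.56, 2.56], [-1.29, 2.01], [-1.08, 1.49], [-3.29, 1.98], [-2.81, -0.18], [-2.99, 2.99]. Speed limits (rad/s): [2.57, 2.57, 3.01, 3.14, 3.14, 3.14].

## Interface

Orientations are given as a unit quaternion [x, y, z, w].
In Python, from workcell import r gives the robot as it stands.
- The arm moves only by the shell command python3 -m pendant 'ROWS' [OPENING] [FORCE]. ROWS is JSON, a list of rows, each an object of numbers: "dx", "dy", "dz": the shift along the tool's x, y, z in m; "wx", "wy", "wz": the turn, a rotation vector about the tool's x, y, z in rad. A call has 1 to 10 rows; each row is the pose to reach, as a shift and turn from the pose commanded when the call began, along the tool's axes at that moment; what a row does not reach only later rows make up. A row lasts 1/10 s, in which the tool goes at most 50 mm and 8.59 degrees, less where a joint would pass 70% of its speed; a pose out of reach is approached as far as the arm can. A call with a gripper value outside its range is refused whole. OPENING is the opening, from 0 (shut) to 1 (fully open), set as the call begins (- or left out, the last holds). The fingers move at their own pace and stop on an object; FORCE is the grip in N (left out, the last holds). Time passes only in rows, so rows that repeat a pose let the fingers close. It gives the time, the measured TCP pose, the force, the opening and the grip force at its end, in the units of the state.
- r.read_state(): the state, without advancing time (a new reading comes with each control period).
- r.read_camera(name): name is "side" or "top"; returns a dict with "image" (384x512x3 uint8, blue, green, red), "intrinsics" (3x3 intrinsics, pixels), "D" ([k1, k2, p1, p2, k3] as OpenCV has them; the pictures are not rectified), "camera_from_world" (4x4, takes a point from world to camera coordinates). Camera axes: x right, y up, looking along -z (the intrinsics and any distortion apply to the point x, -y, -z); pixel columns grow to the right and rows downward; lengths in m; the calibration is good to about 2 mm. A picture is of the moment at which its call begins. There is no depth.
- r.sign_off(): hands the job in; it is judged then, once.
The state is a dict: "t": time; "qpos": joint angles; "qd": joint speeds; "joint_efforts": joint torques, N m; "tool_pos": TCP position; "eef_rot": TCP orientation; "ft_force": force on the tool from outside, world axes, zero at the start; "moment": the same for the moment, N m; "grip_width": finger opening in m; "grip_force": force on a finger pad.
Only numpy, scipy, OpenCV 4.12 (cv2) and the standard library are available. Lean on these libraries where they do the work, as an engineer would, in place of code of your own. Each camera call takes 0.05 s, during which the arm holds its last target. There are 200 camera calls.

## Task

Push on the top of the lying amber vial and roll it sideways across the white board until it lies still on the red line, centred over it and pointing along it; then press the green button on the grey reader fully down to start the reading. Do not pick the vial up or drag it along: it must roll, and stay on the board. Leave the green vial and the red-capped sample jar where they are.

Things in the scene. Friction and masses are not known exactly. Their poses are not given: they have to be found in the camera images.
- amber_vial: Closed amber-glass vial, black cap, white label band, lying on its side on the board: a plain cylinder 28 mm in diameter, 90 mm long (cap equally thick), about 70 g. Origin at its very centre, 14 mm above the deck; x along its length to the cap; y and z turn with it as it rolls (z up at the start). Starts 54 to 72 mm to either side of the red line, about parallel to it; rolls easily, soon stops.
- green_vial: Identical vial of green glass with a white cap, lying on the other side of the red line; not to be disturbed. Origin at its very centre, x along its length.
- line (a point): Centre of the red line painted on the board, on the deck's upper face (10 mm above the table). The line is 104 mm long, 5 mm wide, with a short cross tick at each end, 54 mm from its centre. x along the line towards the grey reader, y across the line (the direction in which the vial rolls), z up.
- board: Fixed level white board, deck 10 mm above the table, 130 mm (x, along the line) by 200 mm (y). Origin under the deck's centre, at table height, 4 mm from the line's centre in +x. Along its two edges 94 to 100 mm from the line stands a lip 6 mm high. The grey reader housing at its +x end (56 x 74 mm, top 34 mm above the table) begins 68 mm from the line's centre.
- start_top (a point): Centre of the top face of the round green push button (26 mm in diameter) on top of the reader housing, 96 mm from the line's centre in the line's +x direction. Pressed straight down; its spring lifts it again.
- start (a joint): Travel of the green button in m: 0 released, 0.006 fully down (about 4 N).
- jar: Loose sample jar with a red screw cap, 52 mm in diameter and 72 mm tall, standing beside the work; origin at the centre of its underside.

How it is judged:
On the way, in this order (a step that is already met when the one before it is completed fails the run):
1. the amber vial has rolled on the board (turned by a good part of a turn about its own length) (angle between amber_vial's own z axis and vertical above 1.2 rad and z of amber_vial in the frame of line below 0.018 m), for 0.05 s.
2. the amber vial lies still on the red line and along it (y of amber_vial in the frame of line between -0.007 and 0.007 m and x of amber_vial in the frame of line between -0.02 and 0.02 m and z of amber_vial in the frame of line between 0.01 and 0.018 m and angle between the x axis of amber_vial and the x axis of line, either way round below 0.15 rad and linear speed of amber_vial below 0.01 m/s), for 0.3 s.
3. the green button is pressed fully down while the vial lies on the line (all of step 2 and value of joint start above 0.0045 m), for 0.05 s.
At the end, for the whole second after the job is handed in: The amber vial lies at rest on the board with its centre within 7 mm of the red line across it and within 20 mm of the line's centre along it, parallel to the line within 0.15 rad, and the button is released (all of step 2 and value of joint start below 0.002 m); the robot touches nothing.
It fails at once if the amber vial is lifted off the board (z of amber_vial in the frame of line above 0.024 m).
It fails at once if the green vial is disturbed (more than 10 mm) (distance of green_vial from where it was at the start of the episode above 0.01 m).
It fails at once if the sample jar is disturbed (more than 15 mm) (distance of jar from where it was at the start of the episode above 0.015 m).
It fails at once if the amber vial falls off the board (z of amber_vial in the frame of line below 0.006 m).
It also fails if it takes over 43 s, if anything falls off the work surface, if the arm or the gripper's body presses on something with over 40 N, if the wrist force passes 120 N, or if a joint passes its speed limit or range.

## Working session

There is one attempt and no reset: what is moved stays moved. The work goes in short steps, Python scripts to look and compute and a shell command to move; the robot and the scene stay as the last step left them, time stands still between calls to the robot, and variables do not carry over. Pictures are saved under pics/ and viewed, at most 10 in all, crops included, and the job is handed in when it is done.

```bash
mkdir -p pics; cat > h.py <<'E'
import numpy as np, cv2
from workcell import r
def ray(c,uv):
    K,D=np.array(c["intrinsics"]),np.array(c["D"])
    p=cv2.undistortPoints(np.array([[uv]],float),K,D)[0,0]
    T=np.array(c["camera_from_world"]);R=T[:3,:3]
    return -R.T@T[:3,3], R.T@np.array([p[0],-p[1],-1])
def onz(c,uv,z):
    o,d=ray(c,uv); return o+d*(z-o[2])/d[2]
def pix(c,P):
    T=np.array(c["camera_from_world"]);q=(T[:3,:3]@np.array(P).T).T+T[:3,3]
    q=q*[1,-1,-1]
    return cv2.projectPoints(q,np.zeros(3),np.zeros(3),np.array(c["intrinsics"]),np.array(c["D"]))[0][:,0]
E
python3 - <<'E'
from h import *
a=r.read_camera("top");b=r.read_camera("side")
cv2.imwrite("pics/a.png",a["image"]);cv2.imwrite("pics/b.png",b["image"])
for c in(a,b):print(ray(c,(256,192)))
s=r.read_state();print(s["t"],s["tool_pos"],s["eef_rot"])
E
```

```text
(array([0.43616158, 0.08727045, 0.92990082]), array([ 0.05457255, -0.03355411, -0.99809395]))
(array([0.31289914, 0.74741055, 0.51654222]), array([ 0.20207318, -0.80418454, -0.55902684]))
0.1 [ 0.212923   -0.56064298  0.23041019] [-1.80431322e-01  9.83587276e-01  7.56311749e-04 -1.93296137e-04]
```

View pics/a.png

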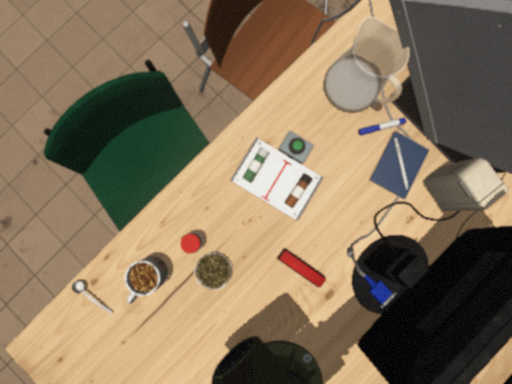

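View pics/b.png

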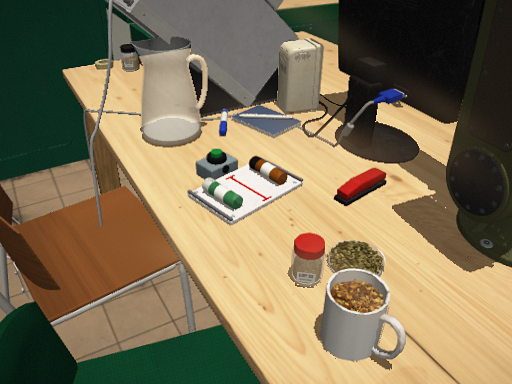

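The top view shows the board near (277,178) with the red line from (289,161) to (265,198). The amber vial is at (298,190), the green vial at (255,163), the button at (297,146) and the jar at (191,242). Next I'll measure these.

```bash
cat > m.py <<'E'
from h import *
def blob(c,f,roi):
    x0,x1,y0,y1=roi; im=c["image"].astype(int);m=np.zeros(im.shape[:2],bool)
    hsv=cv2.cvtColor(c["image"],cv2.COLOR_BGR2HSV).astype(int)
    m[y0:y1,x0:x1]=f(im,hsv)[y0:y1,x0:x1]
    n,l,st,ce=cv2.connectedComponentsWithStats(m.astype(np.uint8),connectivity=8)
    k=1+np.argmax(st[1:,4]); ys,xs=np.nonzero(l==k); return np.c_[xs,ys].astype(float)
def axis(P):
    m=P.mean(0);u=np.linalg.svd(P-m,full_matrices=False)[2][0];t=(P-m)@u
    return m+u*(t.max()+t.min())/2,u,np.ptp(t)
red=lambda i,h:(((h[...,0]<8)|(h[...,0]>172))&(h[...,1]>100)&(h[...,2]>90))
grn=lambda i,h:((h[...,0]>45)&(h[...,0]<90)&(h[...,1]>110)&(h[...,2]>50))
brd=lambda i,h:((h[...,1]<40)&(h[...,2]>170))
def frame(c):
    L=blob(c,lambda i,h:red(i,h),(255,300,155,205))
    W=np.array([onz(c,p,.01)[:2] for p in L]); return axis(W)
def dark(c): # amber glass+cap
    return blob(c,lambda i,h:(i.max(2)<125)&~((h[...,0]>45)&(h[...,0]<90)&(h[...,1]>80)),(280,318,168,212))
E
python3 - <<'E'
from m import *
c=r.read_camera("top")
lc,lu,ln=frame(c);print("line",lc,lu,ln)
B=blob(c,grn,(285,310,135,158));b=onz(c,B.mean(0),.04)[:2];print("button",b,len(B),"dist to line",b-lc,np.linalg.norm(b-lc))
G=blob(c,grn,(235,275,140,190));print("green",onz(c,G.mean(0),.024))
J=blob(c,red,(175,205,230,256));print("jar",onz(c,J.mean(0),.072))
x=(b-lc)/np.linalg.norm(b-lc);y=np.array([-x[1],x[0]])
print("x",x,np.arctan2(x[1],x[0]),"pix per m",pix(c,[[*lc,.01],[*(lc+.1*x),.01],[*(lc+.1*y),.01]]))
im=cv2.resize(c["image"][125:225,222:332],None,fx=5,fy=5,interpolation=cv2.INTER_CUBIC);cv2.imwrite("pics/c.png",im)
E
```

```text
line [ 0.56192272 -0.01993993] [-0.99235874  0.12338611] 0.007691221819106031
button [ 0.60270025 -0.04702587] 32 dist to line [ 0.04077752 -0.02708594] 0.04895359781421311Traceback (most recent call last):
  File "<stdin>", line 5, in <module>
  File "m.py", line 7, in blob
    k=1+np.argmax(st[1:,4]); ys,xs=np.nonzero(l==k); return np.c_[xs,ys].astype(float)
        ~~~~~~~~~^^^^^^^^^^
    return _wrapfunc(a, 'argmax', axis=axis, out=out, **kwds)
    return bound(*args, **kwds)
ValueError: attempt to get argmax of an empty sequence
```

```bash
python3 - <<'E'
from m import *
c=r.read_camera("top");h=cv2.cvtColor(c["image"],cv2.COLOR_BGR2HSV)
for (u,v) in [(277,180),(276,181),(278,178),(283,171),(271,188),(254,166),(260,155),(252,172),(297,146),(298,182),(304,180),(293,200),(191,242)]:print((u,v),h[v,u],end=' ')
im=cv2.resize(c["image"][125:225,222:332],None,fx=6,fy=5.9,interpolation=cv2.INTER_CUBIC);cv2.imwrite("pics/c.png",im)
E
```

```text
(277, 180) [  3  45 228] (276, 181) [  4  66 228] (278, 178) [  4  56 226] (283, 171) [ 12  19 233] (271, 188) [  2  96 224] (254, 166) [ 23  10 236] (260, 155) [ 47  38 166] (252, 172) [ 57  69 134] (297, 146) [ 61 107 153] (298, 182) [ 13  68 135] (304, 180) [10 76 77] (293, 200) [ 12 150 148] (191, 242) [  2 187 209]
```

View pics/c.png

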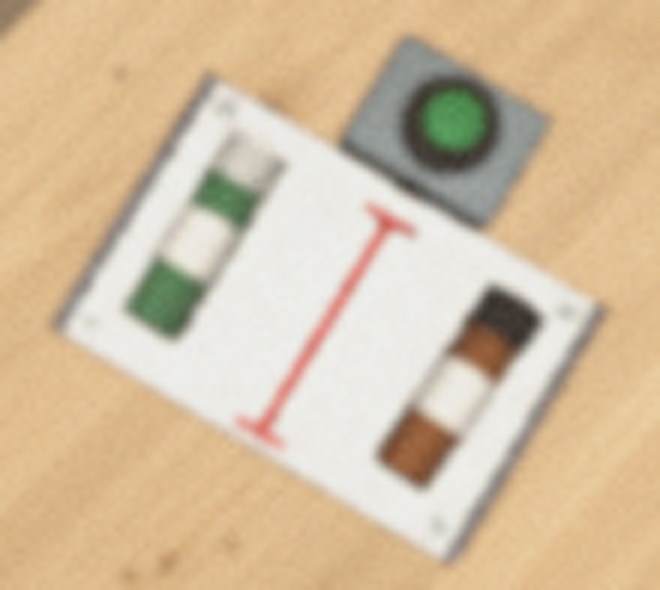

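The crop shows the line ends at crop (390,220) and (261,432), and the button at (453,120). The amber vial runs from its cap end at (515,305) to (405,472), and the green vial is centred near (205,235).

```bash
cat > meas.py <<'E'
from m import *
def allm(c):
    L=blob(c,lambda i,h:((h[...,0]<9)|(h[...,0]>172))&(h[...,1]>35)&(h[...,2]>180),(262,293,158,200))
    W=np.array([onz(c,p,.01)[:2] for p in L]);lc,lu,ln=axis(W)
    B=blob(c,lambda i,h:(h[...,0]>45)&(h[...,0]<80)&(h[...,1]>80),(285,310,135,158));b=onz(c,B.mean(0),.040)[:2]
    if lu@(b-lc)<0: lu=-lu
    return lc,lu,ln,b,len(B)
def vial(c,lc,x,roi=(280,318,168,212)):
    # everything of the vial that is brown/black, cast on axis height (z=.024)
    D=blob(c,lambda i,h:cv2.morphologyEx(((i.max(2)<185)).astype(np.uint8),cv2.MORPH_CLOSE,np.ones((9,9)))>0,roi)
    W=np.array([onz(c,p,.026)[:2] for p in D]);m,u,l=axis(W)
    if u@x<0:u=-u
    y=np.array([-x[1],x[0]]);d=m-lc
    return m,u,l,d@x,d@y,np.arctan2(u@y,u@x),np.ptp((W-m)@np.array([-u[1],u[0]]))
E
python3 - <<'E'
from meas import *
c=r.read_camera("top");lc,x,ln,b,n=allm(c);y=np.array([-x[1],x[0]])
print("line",lc,x,np.arctan2(x[1],x[0]),ln,"button",b,n,(b-lc)@x,(b-lc)@y)
print("vial",vial(c,lc,x))
G=blob(c,lambda i,h:(h[...,0]>45)&(h[...,0]<85)&(h[...,1]>50),(235,275,140,190));g=onz(c,G.mean(0),.024)[:2];print("green y",(g-lc)@x,(g-lc)@y)
print("jar",onz(c,blob(c,red,(175,205,230,256)).mean(0),.072))
# side check
s=r.read_camera("side");p=pix(s,[[*lc,.01],[*(lc+.054*x),.01],[*(lc-.054*x),.01],[*b,.04],[*vial(c,lc,x)[0],.024]])
im=cv2.resize(s["image"][130:230,170:320],None,fx=5,fy=5)
for q in p: cv2.drawMarker(im,tuple(int(t) for t in (q-[170,130])*5+2),(255,0,0),0,12,1)
cv2.imwrite("pics/d.png",im)
st=r.read_state();q=st["eef_rot"]
from scipy.spatial.transform import Rotation as R
print(R.from_quat(q).as_matrix().round(4),st["tool_pos"],np.arctan2(*(R.from_quat(q).as_matrix()[[1,0],0])))
E
```

```text
line [0.5178317  0.00632784] [ 0.85563    -0.51758797] -0.544029525936804 0.11486224783545143 button [ 0.6024629  -0.04594626] 94 0.09946944017561485 -0.0009231958661050007
vial (array([ 0.48629783, -0.06063747]), array([ 0.84374607, -0.53674256]), np.float64(0.09748643717069057), np.float64(0.007679121721550322), np.float64(-0.07361908346687591), np.float64(-0.022542131805577615), np.float64(0.053563842576156394))
green y -0.026131041209063056 0.06326608022983646
jar [0.36394574 0.21236901 0.072     ]
[[-9.349e-01 -3.549e-01 -3.000e-04]
 [-3.549e-01  9.349e-01  6.000e-04]
 [ 1.000e-04  7.000e-04 -1.000e+00]] [ 0.21291648 -0.56083204  0.23090951] -2.7787995262156553
```

View pics/d.png

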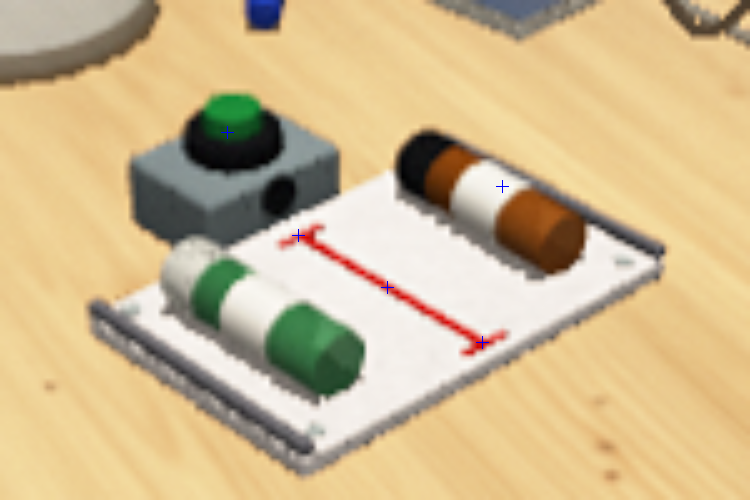

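The line marks agree with the side view to 2–3 mm, so the line is good. The button top is at crop (232,105), higher than my 0.04 m marker. The lip polluted the amber mask, so I'll redo the vial and triangulate the button.

```bash
cat >> meas.py <<'E'
def vial2(c,lc,x,ymax=.09,ymin=-.09):
    y=np.array([-x[1],x[0]]);h=cv2.cvtColor(c["image"],cv2.COLOR_BGR2HSV).astype(int);i=c["image"].astype(int)
    m=((h[...,0]>3)&(h[...,0]<20)&(h[...,1]>90)&(h[...,2]<170))|(i.max(2)<85)
    v,u=np.nonzero(m[150:215,235:325]);P=np.c_[u+235,v+150].astype(float)
    W=np.array([onz(c,p,.026)[:2] for p in P])-lc;W=np.c_[W@x,W@y]
    W=W[(abs(W[:,0])<.06)&(W[:,1]<ymax)&(W[:,1]>ymin)]
    m0,a,l=axis(W)
    if a[0]<0:a=-a
    return "vial n %d x %.4f y %.4f ang %.3f len %.3f wid %.3f"%(len(W),*m0,np.arctan2(a[1],a[0]),l,np.ptp((W-m0)@[-a[1],a[0]]))
E
python3 - <<'E'
from meas import *
from scipy.spatial.transform import Rotation as R
c=r.read_camera("top");lc,x,ln,b,n=allm(c);y=np.array([-x[1],x[0]])
print(vial2(c,lc,x))
for p in [(297.9,190.5)]: d=onz(c,p,.024)[:2]-lc;print("by eye",d@x,d@y)
s=r.read_camera("side")
f=lambda i,h:(h[...,0]>45)&(h[...,0]<80)&(h[...,1]>80)
o1,d1=ray(c,blob(c,f,(285,310,135,158)).mean(0));o2,d2=ray(s,blob(s,f,(205,230,145,160)).mean(0))
k=np.linalg.lstsq(np.c_[d1,-d2],o2-o1,rcond=None)[0];A=o1+k[0]*d1;B=o2+k[1]*d2;print("button 3d",A,B,((A+B)/2-[*lc,0])[:2]@x,((A+B)/2-[*lc,0])[:2]@y)
st=r.read_state();M=R.from_quat(st["eef_rot"]).as_matrix()
for nm,lx,ly,z in [("vial",.005,-.063,.08)]:
    t=np.array([*(lc+lx*x+ly*y),z]);print(nm,t,"tool shift",M.T@(t-st["tool_pos"]))
E
```

```text
vial n 185 x 0.0048 y -0.0610 ang -0.052 len 0.086 wid 0.022
by eye 0.0043842163160375145 -0.06146778663725038
button 3d [ 0.60119871 -0.04429224  0.04788653] [ 0.59968895 -0.04470837  0.0476661 ] 0.09700123089663555 -0.00033491533564497256
vial [ 0.48926924 -0.05009937  0.08      ] tool shift [-0.43962681  0.37938356  0.15119868]
```

```bash
python3 - <<'E'
from meas import *
c=r.read_camera("top")
print(pix(c,[[0,0,0],[.213,-.561,.23],[.31,-.4,.18],[.35,-.3,.15],[.42,-.18,.12],[.485,-.057,.08],[0.213,0,0],[.213,0,.4],[.3,-.3,0],[.6,-.3,0]]).round())
s=r.read_camera("side");print(pix(s,[[.213,-.561,.23],[.31,-.4,.18],[.35,-.3,.15],[0,0,.3]]).round())
E
```

```text
[[278. 383.]
 [554. 317.]
 [471. 270.]
 [420. 250.]
 [362. 219.]
 [305. 191.]
 [278. 300.]
 [304. 365.]
 [393. 264.]
 [390. 149.]]
[[414.  23.]
 [373.  54.]
 [352.  78.]
 [577.  76.]]
```

```bash
python3 - <<'E'
from meas import *
c=r.read_camera("top");s=r.read_camera("side")
a=c["image"][140:384,332:512];b=s["image"][0:244,300:480]
im=cv2.resize(np.hstack([a,b]),None,fx=2.2,fy=2.2,interpolation=cv2.INTER_CUBIC)
im=np.clip(255*(im/255.)**.45,0,255).astype(np.uint8);print(im.shape)
cv2.imwrite("pics/e.png",im)
E
```

```text
(537, 792, 3)
```

View pics/e.png

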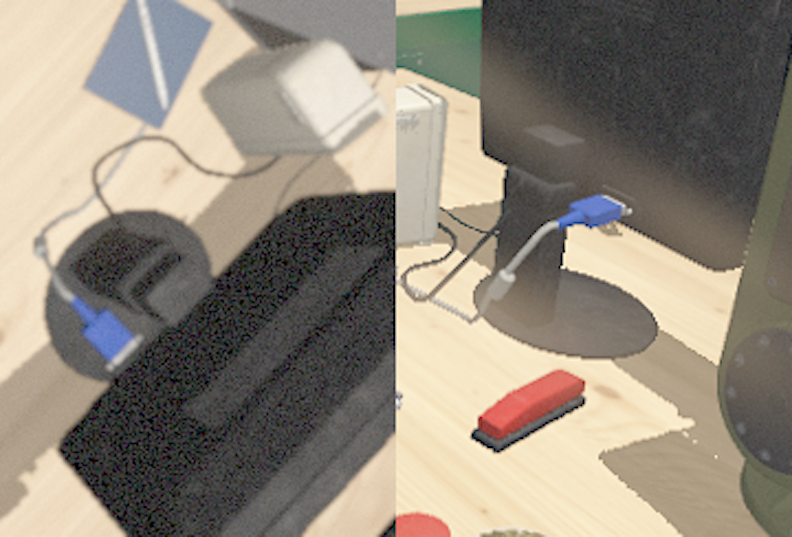

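Picture e shows a monitor on a stand, with its base at top pixel (391,274), standing between the tool and the board. I'll triangulate its corners to plan a way round.

```bash
python3 - <<'E'
from meas import *
c=r.read_camera("top");s=r.read_camera("side")
print("base",onz(c,(391,274),0),onz(s,(377,141),0))
def tri(p,q):
    o1,d1=ray(c,p);o2,d2=ray(s,q);k=np.linalg.lstsq(np.c_[d1,-d2],o2-o1,rcond=None)[0];return o1+k[0]*d1,o2+k[1]*d2
print("near bottom",tri((359,340),(459,122)))
print("far bottom",tri((468,231),(340,68)))
for z in(.1,.2,.3,.4,.5):print(z,onz(c,(359,340),z),onz(c,(468,231),z),onz(s,(459,122),z),onz(s,(340,68),z))
print(onz(c,(391,274),0),[onz(c,p,0) for p in [(353,274),(428,274),(391,236)]])
print("tower",onz(s,(300,112),0),onz(c,(465,185),.18),onz(c,(425,185),0))
E
```

```text
base [ 0.27393135 -0.29444375  0.        ] [ 0.26944445 -0.29269752  0.        ]
near bottom (array([ 0.14826636, -0.17070871,  0.11895869]), array([ 0.11867241, -0.16859664,  0.12879304]))
far bottom (array([ 0.38990898, -0.42927711,  0.12744706]), array([ 0.38800584, -0.42947741,  0.12768569]))
0.1 [ 0.14153577 -0.1767399   0.1       ] [ 0.38832696 -0.44694506  0.1       ] [ 0.10424975 -0.23661646  0.1       ] [ 0.39335327 -0.51326911  0.1       ]
0.2 [ 0.1770371  -0.14492763  0.2       ] [ 0.39409085 -0.38257405  0.2       ] [ 0.15434056 -0.00037942  0.2       ] [ 0.37403851 -0.2106156   0.2       ]
0.3 [ 0.21253843 -0.11311535  0.3       ] [ 0.39985475 -0.31820304  0.3       ] [0.20443137 0.23585762 0.3       ] [0.35472375 0.09203791 0.3       ]
0.4 [ 0.24803976 -0.08130307  0.4       ] [ 0.40561865 -0.25383204  0.4       ] [0.25452219 0.47209466 0.4       ] [0.33540899 0.39469142 0.4       ]
0.5 [ 0.28354108 -0.04949079  0.5       ] [ 0.41138254 -0.18946103  0.5       ] [0.304613   0.70833169 0.5       ] [0.31609423 0.69734493 0.5       ]
[ 0.27393135 -0.29444375  0.        ] [array([ 0.27583532, -0.19348573,  0.        ]), array([ 0.27156069, -0.39546232,  0.        ]), array([ 0.37228973, -0.29593833,  0.        ])]
tower [ 0.4820163  -0.40914143  0.        ] [ 0.49240658 -0.39211396  0.18      ] [ 0.50571218 -0.39294059  0.        ]
```

```bash
python3 - <<'E'
from meas import *
c=r.read_camera("top")
for p in [(430,384),(511,306),(463,384),(511,340)]:
    o,d=ray(c,p)
    for k in (-.04,-.1,-.16):
        t=(k-o[0]-o[1])/(d[0]+d[1]);print(p,k,(o+t*d).round(3))
from scipy.spatial.transform import Rotation as R
M=R.from_quat(r.read_state()["eef_rot"]).as_matrix();print((M.T@[-.02,.05,0]).round(3),"world x,y in tool",M.T[:,0].round(3),M.T[:,1].round(3))
E
```

```text
(430, 384) -0.04 [ 0.165 -0.205  0.375]
(430, 384) -0.1 [ 0.136 -0.236  0.316]
(430, 384) -0.16 [ 0.107 -0.267  0.256]
(511, 306) -0.04 [ 0.288 -0.328  0.396]
(511, 306) -0.1 [ 0.272 -0.372  0.34 ]
(511, 306) -0.16 [ 0.256 -0.416  0.283]
(463, 384) -0.04 [ 0.187 -0.227  0.428]
(463, 384) -0.1 [ 0.161 -0.261  0.375]
(463, 384) -0.16 [ 0.134 -0.294  0.321]
(511, 340) -0.04 [ 0.252 -0.292  0.443]
(511, 340) -0.1 [ 0.232 -0.332  0.391]
(511, 340) -0.16 [ 0.213 -0.373  0.339]
[0.001 0.054 0.   ] world x,y in tool [-0.935 -0.355 -0.   ] [-0.355  0.935  0.   ]
```

The screen spans about (0.13,-0.17) to (0.39,-0.43), with its top near z≈0.40. I'll lift the tool over it.

```bash
python3 -m pendant '[{"dz":-0.05},{"dz":-0.1},{"dz":-0.15},{"dz":-0.2},{"dz":-0.25},{"dz":-0.28},{"dz":-0.28},{"dz":-0.28}]' 0 20; python3 -c "
from h import *
s=r.read_state();print(s['t'],s['tool_pos'],s['qpos'],s['ft_force'])"
```

```text
0.75 [ 0.21295162 -0.56091528  0.23125316] [-8.74300662e-01  4.01884648e-02  8.47819557e-02 -2.36660282e-05
 -1.61547103e+00 -3.33690658e-01] [ 0.66689384 -0.43153986 -0.25448679]validation failed for argument at $[0]...
```

```bash
python3 -m pendant '[{"dx":0,"dy":0,"dz":-0.28,"wx":0,"wy":0,"wz":0},{"dx":0,"dy":0,"dz":-0.28,"wx":0,"wy":0,"wz":0},{"dx":0,"dy":0,"dz":-0.28,"wx":0,"wy":0,"wz":0},{"dx":0,"dy":0,"dz":-0.28,"wx":0,"wy":0,"wz":0},{"dx":0,"dy":0,"dz":-0.28,"wx":0,"wy":0,"wz":0},{"dx":0,"dy":0,"dz":-0.28,"wx":0,"wy":0,"wz":0},{"dx":0,"dy":0,"dz":-0.28,"wx":0,"wy":0,"wz":0}]' 0 20; python3 -c "
from h import *
s=r.read_state();print(s['t'],s['tool_pos'],s['qpos'],s['ft_force'])"
```

```text
t: 1.45
tool_pos: [0.2124, -0.5611, 0.5162]
eef_rot: [-0.18, 0.984, -0.004, 0.001]
ft_force: [-0.0, 0.4, 0.1]
grip_width: 0.0
grip_force: 0.0
1.45 [ 0.2123601  -0.56109504  0.516246  ] [-8.74378944e-01  3.05775177e-01  9.41708697e-01  1.84121402e-03
 -2.19840788e+00 -3.33671141e-01] [-0.00675975  0.3975458   0.06734173]
```

```bash
python3 -m pendant '[{"dx":-0.434,"dy":0.374,"dz":0,"wx":0,"wy":0,"wz":0.907},{"dx":-0.434,"dy":0.374,"dz":0,"wx":0,"wy":0,"wz":0.907},{"dx":-0.434,"dy":0.374,"dz":0,"wx":0,"wy":0,"wz":0.907},{"dx":-0.434,"dy":0.374,"dz":0,"wx":0,"wy":0,"wz":0.907},{"dx":-0.434,"dy":0.374,"dz":0,"wx":0,"wy":0,"wz":0.907},{"dx":-0.434,"dy":0.374,"dz":0,"wx":0,"wy":0,"wz":0.907},{"dx":-0.434,"dy":0.374,"dz":0,"wx":0,"wy":0,"wz":0.907},{"dx":-0.434,"dy":0.374,"dz":0,"wx":0,"wy":0,"wz":0.907},{"dx":-0.434,"dy":0.374,"dz":0,"wx":0,"wy":0,"wz":0.907},{"dx":-0.434,"dy":0.374,"dz":0,"wx":0,"wy":0,"wz":0.907}]'
cat > rel.py <<'E'
from h import *
from scipy.spatial.transform import Rotation as R
LC=np.array([.5178,.0063]);X=np.array([.8556,-.5176]);Y=np.array([.5176,.8556])
s=r.read_state();M=R.from_quat(s["eef_rot"]).as_matrix();d=np.array(s["tool_pos"])[:2]-LC
print("t %.2f line x %.4f y %.4f z %.4f"%(s["t"],d@X,d@Y,s["tool_pos"][2]),"F",np.round(s["ft_force"],1),"q",np.round(s["qpos"],2))
print("tool y vs line y %.4f tilt %.4f; z axis line xy"%(np.arctan2(M[:2,1]@X,M[:2,1]@Y)*-1,np.arccos(-M[2,2])),M[:2,2]@X,M[:2,2]@Y)
E
python3 rel.py
```

```text
t: 2.45
tool_pos: [0.4332, -0.1544, 0.5112]
eef_rot: [0.269, 0.963, 0.0, 0.0]
ft_force: [0.8, -0.5, 0.1]
grip_width: 0.0003
grip_force: 0.0
t 2.45 line x 0.0108 y -0.1813 z 0.5112 F [ 0.8 -0.5  0.1] q [ 0.1  -0.11  0.48 -0.   -2.16 -2.21]
tool y vs line y 0.0000 tilt 0.0003; z axis line xy 2.3739140151134067e-05 0.0003004625049440352
```

```bash
python3 -m pendant '[{"dx":0.006,"dy":0.11,"dz":0.42,"wx":0,"wy":0,"wz":0},{"dx":0.006,"dy":0.11,"dz":0.42,"wx":0,"wy":0,"wz":0},{"dx":0.006,"dy":0.11,"dz":0.42,"wx":0,"wy":0,"wz":0},{"dx":0.006,"dy":0.11,"dz":0.42,"wx":0,"wy":0,"wz":0},{"dx":0.006,"dy":0.11,"dz":0.42,"wx":0,"wy":0,"wz":0},{"dx":0.006,"dy":0.11,"dz":0.42,"wx":0,"wy":0,"wz":0},{"dx":0.006,"dy":0.11,"dz":0.42,"wx":0,"wy":0,"wz":0},{"dx":0.006,"dy":0.11,"dz":0.42,"wx":0,"wy":0,"wz":0},{"dx":0.006,"dy":0.11,"dz":0.42,"wx":0,"wy":0,"wz":0},{"dx":0.006,"dy":0.11,"dz":0.42,"wx":0,"wy":0,"wz":0}]' >/dev/null
python3 rel.py; python3 - <<'E'
from h import *
s=r.read_camera("side");cv2.imwrite("pics/f.png",cv2.resize(s["image"][60:230,170:340],None,fx=3.5,fy=3.5,interpolation=cv2.INTER_CUBIC))
E
```

```text
t 3.45 line x 0.0024 y -0.0747 z 0.0853 F [-0.6  0.1 -0.6] q [ 0.29 -0.24 -0.44 -0.   -1.38 -2.41]
tool y vs line y 0.0005 tilt 0.0103; z axis line xy -0.008464108416273822 -0.005895966812307038
```

View pics/f.png

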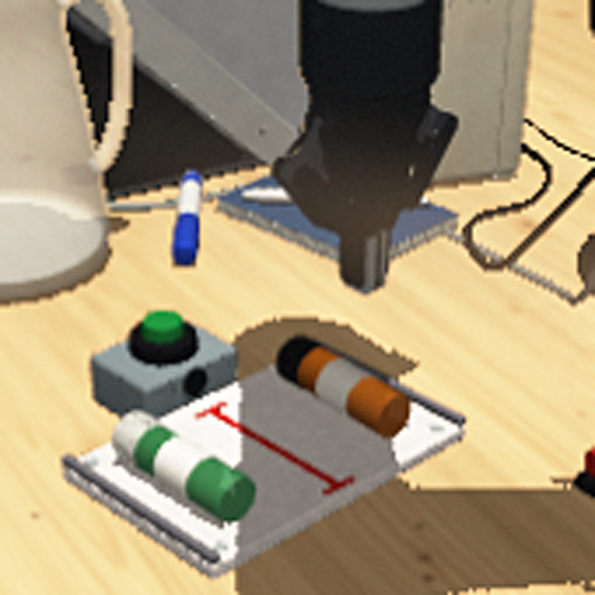

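The tool is right above and slightly behind the amber vial at crop (345,385), and nothing has been disturbed. Next I'll descend to just above it.

```bash
python3 -m pendant '[{"dx":0,"dy":0.001,"dz":0.03,"wx":0,"wy":0,"wz":0},{"dx":0,"dy":0.001,"dz":0.045,"wx":0,"wy":0,"wz":0},{"dx":0,"dy":0.001,"dz":0.046,"wx":0,"wy":0,"wz":0},{"dx":0,"dy":0.001,"dz":0.046,"wx":0,"wy":0,"wz":0},{"dx":0,"dy":0.001,"dz":0.046,"wx":0,"wy":0,"wz":0}]' >/dev/null; python3 rel.py
```

```text
t 4.00 line x 0.0065 y -0.0717 z 0.0473 F [0.2 0.  1.2] q [ 0.29 -0.21 -0.49  0.   -1.29 -2.41]
tool y vs line y -0.0002 tilt 0.0025; z axis line xy 0.002101726224628874 0.0013782899517378276
```

```bash
python3 -m pendant '[{"dx":0.001,"dy":0.003,"dz":0.004,"wx":0,"wy":0,"wz":0},{"dx":0.001,"dy":0.003,"dz":0.007,"wx":0,"wy":0,"wz":0},{"dx":0.001,"dy":0.003,"dz":0.009,"wx":0,"wy":0,"wz":0},{"dx":0.001,"dy":0.003,"dz":0.01,"wx":0,"wy":0,"wz":0},{"dx":0.001,"dy":0.003,"dz":0.01,"wx":0,"wy":0,"wz":0}]' >/dev/null; python3 rel.py
```

```text
t 4.50 line x 0.0050 y -0.0687 z 0.0376 F [-6.8  2.6 12. ] q [ 0.3  -0.2  -0.5   0.   -1.27 -2.42]
tool y vs line y 0.0007 tilt 0.0014; z axis line xy 0.0012788338830316541 0.0005760367908916536
```

```bash
python3 -m pendant '[{"dx":0,"dy":0.003,"dz":0,"wx":0,"wy":0,"wz":0},{"dx":0,"dy":0.007,"dz":0,"wx":0,"wy":0,"wz":0},{"dx":0,"dy":0.011,"dz":0,"wx":0,"wy":0,"wz":0},{"dx":0,"dy":0.015,"dz":0,"wx":0,"wy":0,"wz":0},{"dx":0,"dy":0.018,"dz":0,"wx":0,"wy":0,"wz":0},{"dx":0,"dy":0.02,"dz":0,"wx":0,"wy":0,"wz":0},{"dx":0,"dy":0.02,"dz":0,"wx":0,"wy":0,"wz":0}]' >/dev/null; python3 rel.py
cat > look.py <<'E'
from h import *;import sys
s=r.read_camera("side");cv2.imwrite(sys.argv[1],cv2.resize(s["image"][120:230,180:310],None,fx=4.5,fy=4.5,interpolation=cv2.INTER_CUBIC))
E
python3 look.py pics/g.png
```

```text
t 5.20 line x 0.0060 y -0.0479 z 0.0379 F [-0.1  1.6 10.3] q [ 0.33 -0.17 -0.47  0.   -1.27 -2.44]
tool y vs line y 0.0009 tilt 0.0043; z axis line xy 0.0037573090443507986 0.0019923403516264645
```

View pics/g.png

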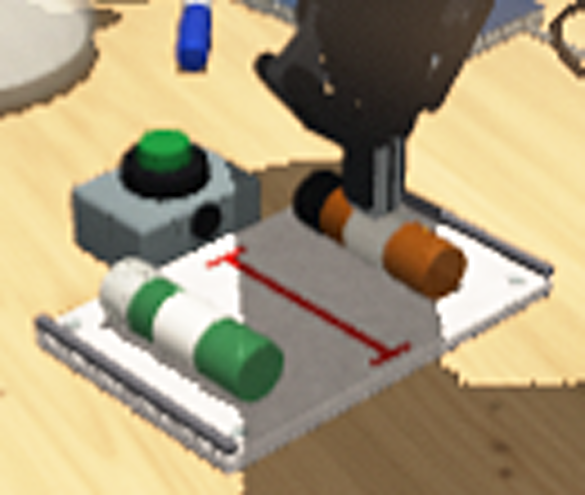

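The vial has rolled a little and the tip is still on top of it, near (385,205). I'll track its position through its brown parts in the side view, using the first picture as reference.

```bash
cat > track.py <<'E'
from h import *
LC=np.array([.5178,.0063]);X=np.array([.8556,-.5176]);Y=np.array([.5176,.8556])
def est(c,im):
    h=cv2.cvtColor(im,cv2.COLOR_BGR2HSV).astype(int)
    m=((h[...,0]>3)&(h[...,0]<16)&(h[...,1]>150)&(h[...,2]>35)&(h[...,2]<190)).astype(np.uint8)
    m[:145]=0;m[215:]=0;m[:,:195]=0;m[:,303:]=0
    n,l,st,ce=cv2.connectedComponentsWithStats(m)
    ks=sorted(range(1,n),key=lambda k:-st[k,4])[:2]
    P=[onz(c,ce[k],.026)[:2]-LC for k in ks];big,sm=[np.array([p@X,p@Y]) for p in P]
    a=sm-big
    return [st[k,4] for k in ks],big.round(4),sm.round(4),round(float(np.arctan2(a[1],a[0])),3)
if __name__=="__main__":
    c=r.read_camera("side")
    print("ref",*est(c,cv2.imread("pics/b.png")));print("now",*est(c,c["image"]))
E
python3 track.py
```

```text
ref [np.int32(206), np.int32(74)] [-0.0302 -0.0576] [ 0.0291 -0.0615] -0.065
now [np.int32(202), np.int32(57)] [-0.0292 -0.0468] [ 0.0278 -0.0458] 0.016
```

```bash
python3 -m pendant '[{"dx":0.001,"dy":0.003,"dz":0,"wx":0,"wy":0,"wz":0},{"dx":0.001,"dy":0.007,"dz":0,"wx":0,"wy":0,"wz":0},{"dx":0.001,"dy":0.011,"dz":0,"wx":0,"wy":0,"wz":0},{"dx":0.001,"dy":0.015,"dz":0,"wx":0,"wy":0,"wz":0},{"dx":0.001,"dy":0.018,"dz":0,"wx":0,"wy":0,"wz":0},{"dx":0.001,"dy":0.02,"dz":0,"wx":0,"wy":0,"wz":0},{"dx":0.001,"dy":0.02,"dz":0,"wx":0,"wy":0,"wz":0}]' >/dev/null; python3 rel.py;python3 track.py
```

```text
t 6.00 line x 0.0043 y -0.0283 z 0.0364 F [4.  0.  5.7] q [ 0.36 -0.15 -0.45  0.   -1.26 -2.47]
tool y vs line y 0.0004 tilt 0.0023; z axis line xy 0.001923421244687551 0.001349165566117034
ref [np.int32(206), np.int32(74)] [-0.0302 -0.0576] [ 0.0291 -0.0615] -0.065
now [np.int32(208), np.int32(27)] [-0.0309 -0.0371] [ 0.0216 -0.0285] 0.162
```

```bash
python3 -m pendant '[{"dx":0,"dy":0,"dz":-0.01,"wx":0,"wy":0,"wz":0},{"dx":0,"dy":0,"dz":-0.03,"wx":0,"wy":0,"wz":0},{"dx":0,"dy":-0.02,"dz":-0.04,"wx":0,"wy":0,"wz":0},{"dx":0,"dy":-0.02,"dz":-0.04,"wx":0,"wy":0,"wz":0},{"dx":0,"dy":-0.02,"dz":-0.04,"wx":0,"wy":0,"wz":0}]' >/dev/null; python3 rel.py;python3 track.py
```

```text
t 6.55 line x 0.0030 y -0.0494 z 0.0750 F [-0.4  0.5 -0.7] q [ 0.33 -0.2  -0.43 -0.   -1.35 -2.45]
tool y vs line y -0.0009 tilt 0.0015; z axis line xy -0.0015206591093457605 -0.00014453743669927969
ref [np.int32(206), np.int32(74)] [-0.0302 -0.0576] [ 0.0291 -0.0615] -0.065
now [np.int32(206), np.int32(81)] [-0.0313 -0.039 ] [ 0.0271 -0.0421] -0.054
```

```bash
python3 -m pendant '[{"dx":0,"dy":-0.002,"dz":0.02,"wx":0,"wy":0,"wz":0},{"dx":0,"dy":-0.002,"dz":0.03,"wx":0,"wy":0,"wz":0},{"dx":0,"dy":-0.002,"dz":0.035,"wx":0,"wy":0,"wz":0},{"dx":0,"dy":-0.002,"dz":0.0375,"wx":0,"wy":0,"wz":0},{"dx":0,"dy":-0.002,"dz":0.0385,"wx":0,"wy":0,"wz":0},{"dx":0,"dy":-0.002,"dz":0.0385,"wx":0,"wy":0,"wz":0}]' >/dev/null; python3 rel.py;python3 track.py
```

```text
t 7.20 line x 0.0038 y -0.0507 z 0.0377 F [-2.1  2.   2.5] q [ 0.33 -0.18 -0.48  0.   -1.27 -2.44]
tool y vs line y 0.0002 tilt 0.0008; z axis line xy 0.0006282360826008596 0.0005284995464057146
ref [np.int32(206), np.int32(74)] [-0.0302 -0.0576] [ 0.0291 -0.0615] -0.065
now [np.int32(213), np.int32(80)] [-0.03   -0.0387] [ 0.0282 -0.0418] -0.052
```

Contact is light, so I'll press 0.7 mm more and stroke 38 mm.

```bash
python3 -m pendant '[{"dx":0,"dy":0.002,"dz":0.0007,"wx":0,"wy":0,"wz":0},{"dx":0,"dy":0.006,"dz":0.0007,"wx":0,"wy":0,"wz":0},{"dx":0,"dy":0.011,"dz":0.0007,"wx":0,"wy":0,"wz":0},{"dx":0,"dy":0.016,"dz":0.0007,"wx":0,"wy":0,"wz":0},{"dx":0,"dy":0.021,"dz":0.0007,"wx":0,"wy":0,"wz":0},{"dx":0,"dy":0.026,"dz":0.0007,"wx":0,"wy":0,"wz":0},{"dx":0,"dy":0.031,"dz":0.0007,"wx":0,"wy":0,"wz":0},{"dx":0,"dy":0.035,"dz":0.0007,"wx":0,"wy":0,"wz":0},{"dx":0,"dy":0.037,"dz":0.0007,"wx":0,"wy":0,"wz":0},{"dx":0,"dy":0.038,"dz":0.0007,"wx":0,"wy":0,"wz":0}]' >/dev/null; python3 rel.py; python3 -m pendant '[{"dx":0,"dy":0,"dz":-0.01,"wx":0,"wy":0,"wz":0},{"dx":0,"dy":0,"dz":-0.03,"wx":0,"wy":0,"wz":0},{"dx":0,"dy":-0.02,"dz":-0.04,"wx":0,"wy":0,"wz":0},{"dx":0,"dy":-0.02,"dz":-0.04,"wx":0,"wy":0,"wz":0},{"dx":0,"dy":-0.02,"dz":-0.04,"wx":0,"wy":0,"wz":0}]' >/dev/null; python3 rel.py;python3 track.py
```

```text
t 8.25 line x 0.0046 y -0.0123 z 0.0374 F [ 3.5 -1.2  5.9] q [ 0.38 -0.13 -0.43  0.   -1.26 -2.49]
tool y vs line y 0.0002 tilt 0.0029; z axis line xy 0.002558383404291812 0.001461686226211426
t 8.75 line x 0.0031 y -0.0333 z 0.0759 F [-0.2  0.  -0.5] q [ 0.35 -0.18 -0.41 -0.   -1.34 -2.47]
tool y vs line y -0.0009 tilt 0.0011; z axis line xy -0.0011067779336216802 0.00022320187097860526
ref [np.int32(206), np.int32(74)] [-0.0302 -0.0576] [ 0.0291 -0.0615] -0.065
now [np.int32(218), np.int32(81)] [-0.031 -0.02 ] [ 0.0276 -0.023 ] -0.051
```

```bash
python3 -m pendant '[{"dx":0,"dy":-0.001,"dz":0.02,"wx":0,"wy":0,"wz":0},{"dx":0,"dy":-0.001,"dz":0.03,"wx":0,"wy":0,"wz":0},{"dx":0,"dy":-0.001,"dz":0.036,"wx":0,"wy":0,"wz":0},{"dx":0,"dy":-0.001,"dz":0.0385,"wx":0,"wy":0,"wz":0},{"dx":0,"dy":-0.001,"dz":0.0395,"wx":0,"wy":0,"wz":0},{"dx":0,"dy":-0.001,"dz":0.04,"wx":0,"wy":0,"wz":0}]' >/dev/null; python3 rel.py; python3 -m pendant '[{"dx":0,"dy":0.002,"dz":0,"wx":0,"wy":0,"wz":0},{"dx":0,"dy":0.006,"dz":0,"wx":0,"wy":0,"wz":0},{"dx":0,"dy":0.011,"dz":0,"wx":0,"wy":0,"wz":0},{"dx":0,"dy":0.016,"dz":0,"wx":0,"wy":0,"wz":0},{"dx":0,"dy":0.021,"dz":0,"wx":0,"wy":0,"wz":0},{"dx":0,"dy":0.026,"dz":0,"wx":0,"wy":0,"wz":0},{"dx":0,"dy":0.031,"dz":0,"wx":0,"wy":0,"wz":0},{"dx":0,"dy":0.035,"dz":0,"wx":0,"wy":0,"wz":0},{"dx":0,"dy":0.038,"dz":0,"wx":0,"wy":0,"wz":0},{"dx":0,"dy":0.039,"dz":0,"wx":0,"wy":0,"wz":0}]' >/dev/null; python3 rel.py; python3 -m pendant '[{"dx":0,"dy":0,"dz":-0.01,"wx":0,"wy":0,"wz":0},{"dx":0,"dy":0,"dz":-0.03,"wx":0,"wy":0,"wz":0},{"dx":0,"dy":-0.02,"dz":-0.04,"wx":0,"wy":0,"wz":0},{"dx":0,"dy":-0.02,"dz":-0.04,"wx":0,"wy":0,"wz":0},{"dx":0,"dy":-0.02,"dz":-0.04,"wx":0,"wy":0,"wz":0}]' >/dev/null; python3 rel.py;python3 track.py; python3 look.py pics/h.png
```

```text
t 9.40 line x 0.0038 y -0.0339 z 0.0370 F [-1.6 -0.1  4.3] q [ 0.35 -0.16 -0.46  0.   -1.27 -2.47]
tool y vs line y 0.0001 tilt 0.0007; z axis line xy 0.0005380735698357052 0.0003847581583357368
t 10.40 line x 0.0048 y 0.0059 z 0.0377 F [ 2.8 -1.9  5. ] q [ 0.4  -0.1  -0.41  0.   -1.26 -2.52]
tool y vs line y 0.0003 tilt 0.0036; z axis line xy 0.00310366299542492 0.0019153718684031492
t 10.90 line x 0.0032 y -0.0153 z 0.0760 F [-0.7  0.2 -0.8] q [ 0.38 -0.16 -0.39 -0.   -1.34 -2.49]
tool y vs line y -0.0009 tilt 0.0010; z axis line xy -0.0008960089082313262 0.0003997568677348099
ref [np.int32(206), np.int32(74)] [-0.0302 -0.0576] [ 0.0291 -0.0615] -0.065
now [np.int32(225), np.int32(88)] [-0.0299 -0.0001] [ 0.0282 -0.0024] -0.04
```

View pics/h.png

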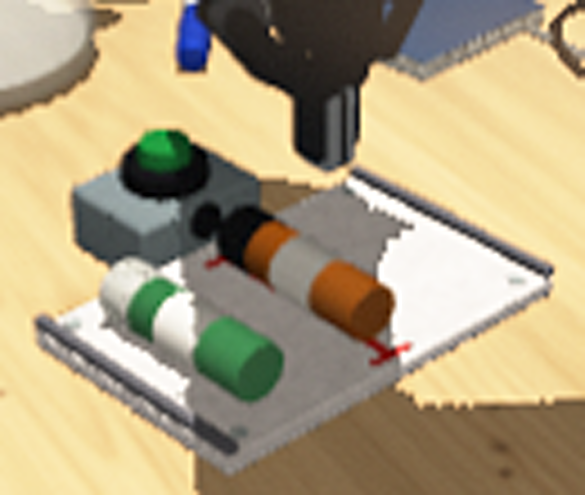

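The vial now lies over the red line, from crop (240,235) to (375,300). Tracking gives y≈-3 mm and an angle of about -0.03 rad, which is within tolerance. Next I'll go above the button and check the vial.

```bash
python3 -m pendant '[{"dx":0,"dy":0,"dz":-0.015,"wx":0,"wy":0,"wz":0},{"dx":-0.04,"dy":0.007,"dz":-0.015,"wx":0,"wy":0,"wz":0},{"dx":-0.08,"dy":0.015,"dz":-0.015,"wx":0,"wy":0,"wz":0},{"dx":-0.093,"dy":0.015,"dz":-0.015,"wx":0,"wy":0,"wz":0},{"dx":-0.093,"dy":0.015,"dz":-0.015,"wx":0,"wy":0,"wz":0},{"dx":-0.093,"dy":0.015,"dz":-0.015,"wx":0,"wy":0,"wz":0}]' >/dev/null; python3 rel.py;python3 track.py; python3 - <<'E'
from meas import *
c=r.read_camera("top");lc=np.array([.5178,.0063]);x=np.array([.8556,-.5176])
print(vial2(c,lc,x,.03,-.03))
a=cv2.resize(c["image"][125:225,222:332],None,fx=3.6,fy=4);s=r.read_camera("side")["image"][120:220,180:290]
cv2.imwrite("pics/i.png",np.hstack([a,cv2.resize(s,None,fx=3.6,fy=4)]))
E
```

```text
t 11.60 line x 0.0964 y -0.0001 z 0.0912 F [-0.3  0.3 -0.8] q [ 0.26  0.07 -0.13 -0.   -1.36 -2.38]
tool y vs line y -0.0004 tilt 0.0009; z axis line xy -0.0006929005576821821 -0.0005107963012315707
ref [np.int32(206), np.int32(74)] [-0.0302 -0.0576] [ 0.0291 -0.0615] -0.065
now [np.int32(215), np.int32(81)] [-0.0306  0.0006] [ 0.0281 -0.0013] -0.031
vial n 113 x -0.0043 y -0.0018 ang -0.047 len 0.103 wid 0.023
```

View pics/i.png

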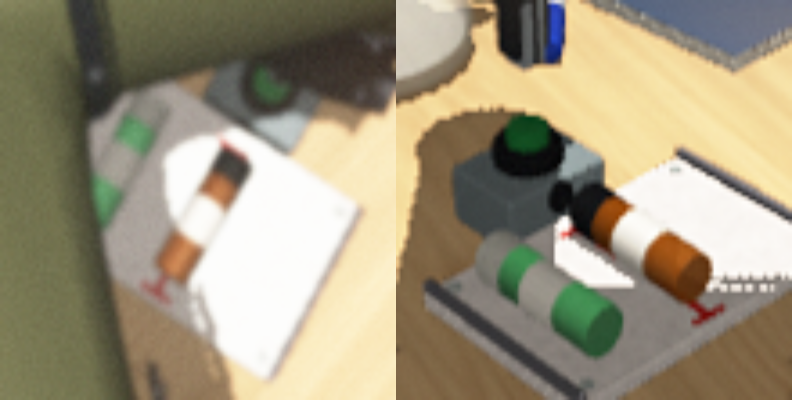

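Both views show the vial centred over the line, and the tips at (530,60) are directly above the button at (530,135). I'll press it in steps.

```bash
python3 -m pendant '[{"dx":0,"dy":0,"dz":0.02,"wx":0,"wy":0,"wz":0},{"dx":0,"dy":0,"dz":0.034,"wx":0,"wy":0,"wz":0},{"dx":0,"dy":0,"dz":0.038,"wx":0,"wy":0,"wz":0},{"dx":0,"dy":0,"dz":0.041,"wx":0,"wy":0,"wz":0},{"dx":0,"dy":0,"dz":0.044,"wx":0,"wy":0,"wz":0},{"dx":0,"dy":0,"dz":0.044,"wx":0,"wy":0,"wz":0},{"dx":0,"dy":0,"dz":0.044,"wx":0,"wy":0,"wz":0}]' >/dev/null; python3 rel.py
```

```text
t 12.45 line x 0.0968 y -0.0001 z 0.0500 F [-7.5  1.8 11.4] q [ 0.26  0.1  -0.19  0.   -1.28 -2.37]
tool y vs line y 0.0004 tilt 0.0012; z axis line xy 0.0012361125484578435 0.0001760202559560586
```

```bash
python3 -m pendant '[{"dx":0,"dy":0,"dz":0.001,"wx":0,"wy":0,"wz":0},{"dx":0,"dy":0,"dz":0.002,"wx":0,"wy":0,"wz":0},{"dx":0,"dy":0,"dz":0.002,"wx":0,"wy":0,"wz":0}]' >/dev/null; python3 rel.py; python3 - <<'E'
from h import *
s=r.read_camera("side")["image"][120:220,180:290];cv2.imwrite("pics/j.png",cv2.resize(s,None,fx=5,fy=5,interpolation=cv2.INTER_CUBIC))
E
```

```text
t 12.75 line x 0.0969 y -0.0001 z 0.0498 F [-12.5   2.7  19.9] q [ 0.26  0.1  -0.19  0.   -1.28 -2.37]
tool y vs line y 0.0008 tilt 0.0020; z axis line xy 0.001948907450126735 9.361557424422521e-05
```

View pics/j.png

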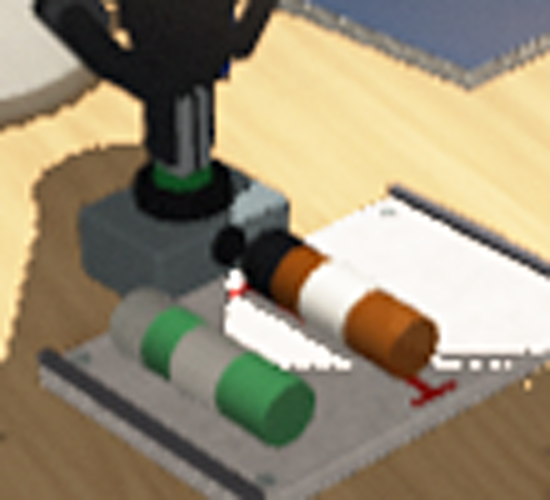

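The button is against its stop: force went from 11 to 20 N over 0.2 mm, with the green cap still showing above the collar at (183,178). The vial still lies on the line. Now I'll release.

```bash
python3 -m pendant '[{"dx":0,"dy":0,"dz":-0.01,"wx":0,"wy":0,"wz":0},{"dx":0,"dy":0,"dz":-0.03,"wx":0,"wy":0,"wz":0},{"dx":0,"dy":0,"dz":-0.07,"wx":0,"wy":0,"wz":0},{"dx":0,"dy":0,"dz":-0.07,"wx":0,"wy":0,"wz":0},{"dx":0,"dy":0,"dz":-0.07,"wx":0,"wy":0,"wz":0}]' >/dev/null; python3 rel.py; python3 track.py; python3 - <<'E'
from meas import *
s=r.read_camera("side");c=r.read_camera("top")
B=blob(s,lambda i,h:(h[...,0]>45)&(h[...,0]<80)&(h[...,1]>80),(200,232,140,165));print("button px",B.mean(0),len(B))
B=blob(dict(image=cv2.imread("pics/b.png")),lambda i,h:(h[...,0]>45)&(h[...,0]<80)&(h[...,1]>80),(200,232,140,165));print("ref",B.mean(0),len(B))
print(vial2(c,np.array([.5178,.0063]),np.array([.8556,-.5176]),.03,-.03))
print(r.sign_off())
E
```

```text
t 13.30 line x 0.0972 y 0.0005 z 0.1169 F [-0.5 -0.3 -0.3] q [ 0.26  0.06 -0.1  -0.   -1.4  -2.37]
tool y vs line y -0.0002 tilt 0.0033; z axis line xy 0.00227818423784615 0.002393388458603894
ref [np.int32(206), np.int32(74)] [-0.0302 -0.0576] [ 0.0291 -0.0615] -0.065
now [np.int32(215), np.int32(81)] [-0.0305  0.0005] [ 0.0281 -0.0013] -0.031
button px [216.05405405 153.4954955 ] 111
ref [215.94392523 153.43925234] 107
vial n 111 x -0.0026 y -0.0025 ang -0.027 len 0.104 wid 0.023
the job is handed in; nothing more can be done
None
```

I rolled the amber vial onto the red line (measured about 2 mm off centre and within 0.05 rad of it), pressed the green button to its stop and released it, and handed the job in at about 13 s; no verdict was returned.

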